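# Latch the casting mould

### The arm

A 6-joint arm with a two-finger parallel gripper is mounted at the origin on a cart in front of the work surface, level with it; the furniture and walls round the work are solid. World frame = base frame: x ahead of the robot, y to its left, z up, the work surface at z = 0. Lengths are in m, angles in rad, forces in N, time in s.
With the tool pointing down it reaches from about 0.375 to 0.925 m from the base axis. Payload 5.7 kg.
Tool frame: the origin (TCP) lies at the very end of the fingers, on their centre line; the grasp point (between the pads) lies 19 mm behind it; z points along the fingers, y is the direction in which the jaws open and shut (so a half turn about z gives the same grasp; the last joint's range is limited). The gripper opens to 85 mm and grips with 20 to 120 N. Pads are 22 mm wide; open, the fingers measure 114 mm over their backs; the gripper's body (76 mm by 85 mm) begins 54 mm behind the grasp point. The pads swing forward as they close: fully open they stand 13 mm farther back than shut.
Start: joints at [1.054, 0.359, 1.51, -0, 1.272, -0.115], TCP at [0.235, 0.552, 0.231] pointing down, gripper open.
Joint ranges: [-2.97, 2.97], [-1.01, 2.36], [0.21, 2.38], [-0.96, 4.11], [0.2, 2.71], [-2.98, 2.98]. Speed limits (rad/s): [2.39, 2.39, 3.14, 3.14, 3.14, 3.14].

### API

Orientations are given as a unit quaternion [w, x, y, z].
In Python, from rig import arm, fingers, optics, job gives the robot as it stands. Calls block until the motion is done:
- arm.move_ptp(position, orientation): joint-space move of the TCP to a pose.
- arm.movel(position, frame=None, velocity=0.15, stop_force=None): straight line of the TCP; frame=None keeps the orientation; velocity is the mean speed in m/s. With stop_force (N) it stops when the force on the tool has changed by that much, and returns True; else False.
- arm.goto_joints(angles): joint-space move.
- fingers.gripper_to(opening): finger opening in m; the grip force is fixed at half the most; returns when the fingers have stopped.
- arm.hold(seconds).
- arm.solve_ik(position, orientation): joint angles nearest the present ones, or None.
- arm.state(): the state.
- optics.capture(name): name is "side" or "top"; returns a dict with "color" (420x560x3 uint8, blue, green, red), "K" (3x3 intrinsics, pixels), "R" (3x3) and "t" (3): a world point X has camera coordinates R X + t. Camera axes: x right, y down, z forward; pixel columns grow to the right and rows downward; lengths in m; the calibration is good to about 2 mm. A picture is of the moment at which its call begins. There is no depth.
A pose or a line that the arm cannot do raises arm.PlanningError and nothing moves.
- job.hand_in(): hands the job in, once; it reports no verdict.
The state is a dict: "time_s": time; "joint_pos": joint angles; "dq": joint speeds; "effort": joint torques, N m; "ee_pos": TCP position; "orientation": TCP orientation; "contact_force": force on the tool from outside, world axes, zero at the start; "ft_torque": the same for the moment, N m; "grip_width": finger opening in m.
Only numpy, scipy, OpenCV 4.12 (cv2) and the standard library are available. Lean on these libraries where they do the work, as an engineer would, in place of code of your own. Each camera call takes 0.05 s, during which the arm holds its last target.

### The job

Close the casting mould with its draw latch: lower the latch's loop gently into the keeper's slot behind its lip, then swing the lever over and press it down past centre until it is fully shut and the seam is drawn tight. Use light force throughout (never over 30 N between loop and keeper, or 40 N on the lever), let go at the end, and leave the things around it where they are.

Things in the scene. Friction and masses are not known exactly. Their poses are not given: they have to be found in the camera images.
- mould: Near half of a two-part wooden mould, 110 mm wide, on a 12 mm board fixed to the table (board x -130 to 110, 150 wide). Origin: board's underside, below the seam. x runs level across the seam to the far half, y along the seam, z up; this is the mould frame. Near half x -112 to 0, far half 0 to 80 mm, flat tops at z = 62. The latch lies on top at y = 0 and moves in the x-z plane.
- pivot (a point): Lever pivot, on the near half at x -35, z 82 mm of the mould frame. The lever is a steel handle plate 22 mm wide (y), 5 mm thick, reaching 75 mm from the pivot. Shut, it lies level towards -x, its upper face 4.5 mm above the pivot, its last 12 mm kicking up some 5 mm more. Push it with closed fingers 30 to 68 mm from the pivot.
- lever (a joint): Lever angle (rad): 0 shut on a rubber rest, pi/2 upright, up to 2.75 leaning over to the keeper. Friction 0.035 N m holds it. It carries the loop's hinge pin 22 mm from the pivot: lever shut, the pin is at x -21.3, z -5.4 mm from the pivot, and it turns with the lever. With the loop hooked, the pull is greatest about 0.35 rad from shut; below that it is over centre.
- loop (a joint): Angle (rad) from the lever to the loop, about y. lever + loop is the slope of the loop from its hinge pin to its bar: 0 level towards +x, negative upward, -pi/2 straight up. Friction 0.016 N m holds it while it stands steeply; from about level it drops by its own weight (30 g at the bar). Draw the bar back against the lip before letting go, else it may lift out as the lever turns.
- bail (a joint): Spring stretch of the loop (m), 0 to 0.022, 1100 N/m. The bar lies 88.5 mm plus this stretch from the loop's hinge pin.
- far_half (a joint): Open seam between the mould halves (m): 0 tight together, up to 0.004 apart. The far half slides along x in its guides with 3 N friction.
- bar (a point): Middle of the loop's steel cross bar, 8x8 mm in section, 38 mm long along y, with side rods at y = +-16.5 mm. Its underside is level when the loop slopes 0.27 rad down from pin to bar, as it does about the keeper with the lever up. It goes into the keeper's slot.
- roller (a point): Centre of the loop's finger grip: a steel roller along y, 16 mm thick, 24 mm long, that turns freely about y on a stalk 26 mm from the bar, square to the loop on its upper side (straight above the bar when the loop is level). Grasp it over its flat ends, fingers closing along y, and the loop pivots on it.
- keeper_plate (a point): Nominal middle of the keeper's slot, at its floor: x = 44 mm + open seam, z = 70 mm of the mould frame. True keeper (24 mm wide): up to 6.5 mm off along x: feel for it. From its true middle along x: lip -15.5 to -5.5 mm, 14 mm above the floor; slot -5.5 to 5.5; land 5.5 to 26, 9 mm above the floor. Bar centre: z 74 seated, 83 on the land. The lip holds the bar against pull to -x.
- jar_6_mid (a point): Bystander: screw-top jar, 63 mm across, 90 mm tall; the point is its centre. Leave it where it is.
- masking_tape_mid (a point): Bystander: roll of masking tape lying flat, 104 mm across, 25 mm high; the point is its centre. Leave it where it is.
- wood_block_mid (a point): Bystander: small flat wooden block, 62x110x19 mm; the point is its centre. Leave it where it is.
- pvc_pipe_mid (a point): Bystander: short piece of plastic pipe lying on its side, 85 mm long, 27 mm across; the point is its centre. Leave it where it is.

How it is judged:
On the way, in this order (a step that is already met when the one before it is completed fails the run):
1. the loop's bar lies in the keeper's slot behind the lip while the lever is still up (z of bar in the frame of mould below 0.0775 m and x of bar in the frame of mould between 0.0352 and 0.06 m and value of joint lever above 0.6 rad), for 0.2 s.
2. the lever is shut over centre with the loop stretched in the keeper (z of bar in the frame of mould below 0.0775 m and x of bar in the frame of mould between 0.0352 and 0.06 m and value of joint lever below 0.08 rad and value of joint bail above 0.001 m), for 0.2 s.
At the end, for the whole second after the job is handed in: The loop's bar sits in the keeper's slot (bar centre below z = 77.5 mm and between x = 35.2 and 60 mm of the mould frame), the lever is within 0.08 rad of shut, the loop is stretched by more than 1 mm and the seam is less than 1 mm open (all of step 2 and value of joint far_half below 0.001 m); the robot touches nothing.
It fails at once if the loop is pressed on the keeper or the far half with more than 30 N (contact force between bail and far_half above 30 N).
It fails at once if the lever's handle is pressed by the fingers with more than 40 N (contact force between the fingers and lever_c2 above 40 N).
It fails at once if the jar, masking tape, wooden block or plastic pipe is moved more than 25 mm (distance of any of jar_6_mid, masking_tape_mid, wood_block_mid, pvc_pipe_mid from where it was at the start of the episode above 0.025 m).
It also fails if it takes over 64 s, if anything falls off the work surface, if the arm or the gripper's body presses on something with over 40 N, if the wrist force passes 120 N, or if a joint passes its speed limit or range.

## Working session

There is one attempt and no reset: what is moved stays moved. The work goes in short steps, each a Python script; the robot and the scene stay as the last script left them, time stands still between calls to the robot, and variables do not carry over. Pictures are saved under pics/ and viewed, and the job is handed in when it is done.

```bash
mkdir -p pics; ls; python3 - <<'E'
from rig import arm, fingers, optics, job
import cv2,numpy as np
print(arm.state())
for n in("side","top"):
    c=optics.capture(n);cv2.imwrite(f"pics/{n}0.png",c["color"]);print(n,c["K"],c["R"],c["t"],-c["R"].T@c["t"])
    np.savez(f"{n}0.npz",**c)
E
```

```text
pics
{'time_s': 0.0, 'joint_pos': array([ 1.05387675e+00,  3.59507108e-01,  1.51148342e+00,  9.79575935e-06,
        1.27250018e+00, -1.15093129e-01]), 'dq': array([ 0.00015452,  0.00020892,  0.00022605, -0.00062319,  0.00153763,
        0.00013074]), 'effort': array([-3.45511631e-03, -5.27620625e+01, -2.78617555e+01, -5.53441732e-04,
        1.36721972e-02,  6.64579559e-06]), 'ee_pos': array([0.23430706, 0.55158804, 0.23043294]), 'orientation': array([-2.99380493e-04,  1.99565594e-01,  9.79884010e-01, -9.00580330e-04]), 'contact_force': array([-0.40775508,  0.76387432, -0.27657919]), 'ft_torque': array([ 0.0305757 , -0.01319943,  0.09593486]), 'grip_width': 0.08576995040739675}
side [[505.31284117   0.         274.69403475]
 [  0.         505.31284117 205.94704327]
 [  0.           0.           1.        ]] [[ 0.96515593 -0.26074721  0.02202078]
 [-0.09862797 -0.44043288 -0.89235161]
 [ 0.24237687  0.85908659 -0.45080338]] [-0.57546236  0.17893156  0.77459913] [ 0.38531366 -0.73669059  0.5215339 ]
top [[444.80438204   0.         277.43788257]
 [  0.         444.80438204 209.64269151]
 [  0.           0.           1.        ]] [[-0.02059738 -0.99943431 -0.02658569]
 [-0.99087043  0.02395009 -0.13267325]
 [ 0.13323493  0.02361025 -0.99080321]] [0.09502156 0.62706926 0.86513076] [0.50803595 0.05952349 0.94289587]
```

View pics/side0.png

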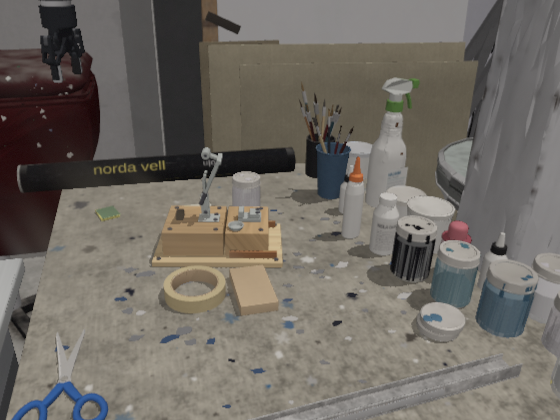

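View pics/top0.png

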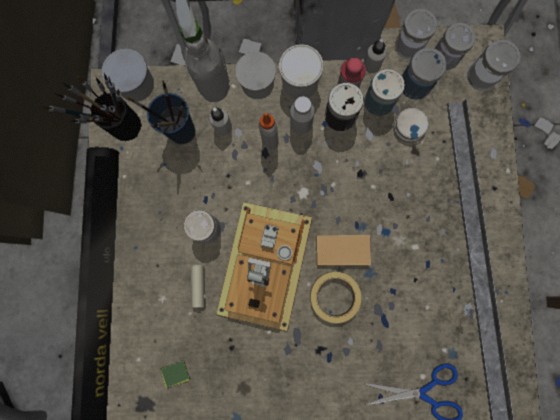

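```bash
python3 - <<'E'
import cv2
a=cv2.imread("pics/side0.png")[135:275,140:300];cv2.imwrite("pics/side0c.png",cv2.resize(a,None,fx=5,fy=4.2,interpolation=cv2.INTER_CUBIC)[:600,:800])
a=cv2.imread("pics/top0.png")[195:345,170:370];cv2.imwrite("pics/top0c.png",cv2.resize(a,None,fx=4,fy=4,interpolation=cv2.INTER_CUBIC))
E
```

```text
(no output)
```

View pics/side0c.png

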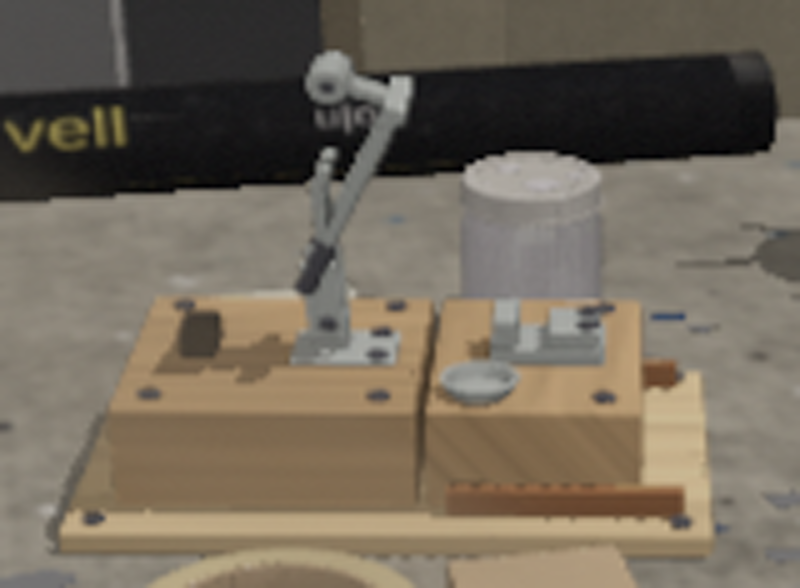

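View pics/top0c.png

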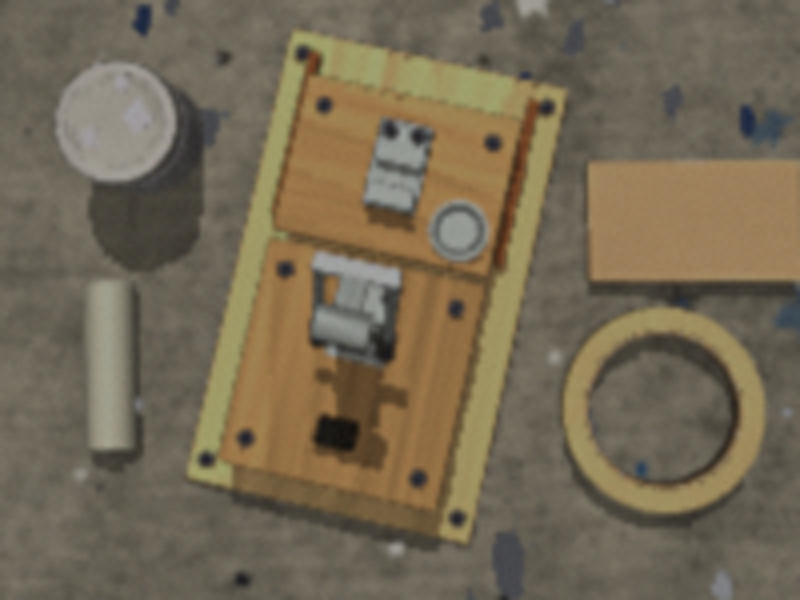

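```bash
cat > h.py <<'E'
import numpy as np, cv2
from scipy.optimize import least_squares
def cam(n): return np.load(n+"0.npz")
def proj(n,X):
    c=cam(n); p=(c["K"]@(c["R"]@np.atleast_2d(X).T+c["t"][:,None])); return (p[:2]/p[2]).T
def T(p):
    x,y,a=p[:3]; return np.array([[np.cos(a),-np.sin(a),0],[np.sin(a),np.cos(a),0],[0,0,1]]),np.array([x,y,0])
def m2w(p,X): R,t=T(p); return np.atleast_2d(X)@R.T+t
E
cat > fit.py <<'E'
from h import *
tm=np.array([[110,75,12],[110,-75,12],[-130,-75,12],[-130,75,12],[-112,55,62],[-112,-55,62],[0,55,62],[0,-55,62]])/1e3
tp=np.array([[295,30],[567,88],[468,543],[188,477],[220,462],[437,512],[268,238],[492,279]])
tp=(tp+.5)/4-.5+[170,195]
sm=np.array([[-130,-75,0],[110,-75,0],[-130,-75,12],[110,-75,12],[-112,-55,62],[0,-55,62],[-112,55,62],[0,55,62],[80,-55,62],[80,55,62]])/1e3
sp=np.array([[52,552],[712,548],[62,512],[708,512],[110,413],[416,413],[152,297],[434,300],[643,414],[640,298]])
sp=(sp+.5)/[5,4.2]-.5+[140,135]
for nm,ut,us in(("top",1,0),("side",0,1),("both",1,1)):
    f=lambda p:np.r_[ut*(proj("top",m2w(p,tm))-tp).ravel(),us*(proj("side",m2w(p,sm))-sp).ravel()]
    r=least_squares(f,[.45,.08,-.2],loss="soft_l1");print(nm,r.x,np.abs(f(r.x)).max());print(f(r.x).reshape(-1,2).round(1).tolist())
np.save("pose.npy",r.x)
E
python3 fit.py
```

```text
top [ 0.52796569  0.10835872 -0.23884041] 1.2273136545107377
[[-0.7, -0.7], [0.5, -0.2], [0.9, 0.4], [-0.4, 0.4], [-0.5, -0.2], [0.4, -0.0], [0.6, -0.6], [-1.0, 1.2], [0.0, 0.0], [0.0, 0.0], [0.0, 0.0], [0.0, 0.0], [0.0, -0.0], [0.0, -0.0], [0.0, -0.0], [0.0, -0.0], [0.0, -0.0], [0.0, 0.0]]
side [ 0.52555982  0.11131882 -0.23830135] 4.963688455777117
[[-0.0, 0.0], [-0.0, 0.0], [-0.0, 0.0], [-0.0, 0.0], [-0.0, 0.0], [-0.0, 0.0], [-0.0, 0.0], [-0.0, 0.0], [1.8, 0.4], [0.6, 1.9], [-0.7, 4.4], [1.6, 5.0], [-0.7, -1.3], [0.0, -0.9], [0.5, -0.9], [0.0, -1.1], [-1.5, -0.9], [-1.5, -0.3]]
both [ 0.52667686  0.10898495 -0.24051553] 5.6403643491170214
[[-0.9, -0.1], [0.3, 0.5], [0.5, 1.1], [-0.8, 0.9], [-0.9, 0.4], [0.0, 0.7], [0.3, -0.0], [-1.3, 1.9], [2.5, 0.9], [1.4, 2.5], [-0.1, 4.9], [2.4, 5.6], [0.0, -0.8], [0.8, -0.3], [1.3, -0.5], [0.9, -0.7], [-0.6, -0.3], [-0.6, 0.2]]
```

```bash
sed -i 's/\[-130,-75,12\],\[110,-75,12\],\[-112,-55,62\],\[0,-55,62\],\[-112,55,62\],\[0,55,62\],\[80,-55,62\],\[80,55,62\]\])/[-112,-55,62],[0,-55,62],[-112,55,62],[0,55,62],[84,-55,62],[84,55,62]])/; s/\[62,512\],\[708,512\],//' fit.py
cat >> h.py <<'E'
def rot(a,v): x,z=v; return np.array([x*np.cos(a)+z*np.sin(a),-x*np.sin(a)+z*np.cos(a)])
PIV=np.array([-35,82.])
def kin(a,s,st=0):
    pin=PIV+rot(a,(-21.3,-5.4)); bar=pin+(88.5+st)*np.array([np.cos(s),-np.sin(s)]); rol=bar+26*np.array([np.sin(s),np.cos(s)])
    tip=PIV+rot(a,(-75,7)); return [np.array([v[0],0,v[1]])/1e3 for v in (pin,bar,rol,tip)]
E
python3 fit.py; cat > fit2.py <<'E'
from h import *
P=np.load("pose.npy")
sp=(np.array([[398,95],[328,78],[328,157]])+.5)/[5,4.2]-.5+[140,135]
tp=(np.array([[357,268],[340,325]])+.5)/4-.5+[170,195]
def f(q):
    k=kin(*q[:2]); return np.r_[(proj("side",m2w(P,k[1:])+[0,0,0])-sp).ravel(),(proj("top",m2w(P,k[1:3]))-tp).ravel()]
r=least_squares(f,[1.5,-1.1]);print(r.x,f(r.x).round(1))
k=kin(*r.x);print(np.round(k,4));print(m2w(P,k).round(4))
for n in("side","top"): 
    print(n,proj(n,m2w(P,[[-.035,0,.082],[.0441,0,.070],[.0441+.0155,0,.079],[.0441-.0155,0.012,.084],[.0441+.026,0.012,.079]])).round(1).tolist())
E
python3 fit2.py
```

```text
top [ 0.52796569  0.10835872 -0.23884041] 1.2273136545107377
[[-0.7, -0.7], [0.5, -0.2], [0.9, 0.4], [-0.4, 0.4], [-0.5, -0.2], [0.4, -0.0], [0.6, -0.6], [-1.0, 1.2], [0.0, 0.0], [0.0, 0.0], [0.0, -0.0], [0.0, -0.0], [0.0, -0.0], [0.0, -0.0], [0.0, -0.0], [0.0, 0.0]]
side [ 0.52438474  0.10956615 -0.23712668] 2.4213084309904502
[[-0.0, 0.0], [-0.0, 0.0], [0.0, 0.0], [-0.0, 0.0], [-0.0, 0.0], [-0.0, 0.0], [0.0, 0.0], [-0.0, 0.0], [1.3, 1.0], [0.3, 2.4], [-1.2, -0.7], [-0.4, -0.4], [-0.0, -0.4], [-0.4, -0.7], [0.4, -0.3], [0.1, 0.1]]
both [ 0.52613242  0.10876358 -0.23975834] 2.6244754107204358
[[-0.9, 0.1], [0.4, 0.7], [0.7, 1.3], [-0.6, 1.2], [-0.7, 0.7], [0.2, 1.0], [0.4, 0.3], [-1.2, 2.2], [2.2, 1.0], [1.2, 2.6], [-0.3, -0.7], [0.6, -0.3], [1.0, -0.4], [0.6, -0.6], [1.4, -0.2], [1.1, 0.2]]
[ 1.49285177 -1.16377343] [0.7 1.5 1.2 0.1 0.3 0.3 0.3 1.5 1.  1.2]
[[-0.042   0.      0.1028]
 [-0.007   0.      0.1841]
 [-0.0309  0.      0.1944]
 [-0.0339  0.      0.1573]]
[[0.4853 0.1187 0.1028]
 [0.5193 0.1104 0.1841]
 [0.4961 0.1161 0.1944]
 [0.4932 0.1168 0.1573]]
side [[206.5, 208.9], [248.3, 214.9], [256.5, 210.8], [240.4, 205.4], [262.0, 207.9]]
top [[259.5, 278.2], [268.9, 238.3], [270.4, 230.2], [260.7, 244.3], [265.6, 223.7]]
```

```bash
cat > kp.py <<'E'
from h import *
P=np.load("pose.npy")
outs=[]
for n,(r0,c0) in(("side",(195,225)),("top",(215,250))):
    im=cv2.imread(f"pics/{n}0.png")[r0:r0+42,c0:c0+56]; S=14
    im=cv2.resize(im,None,fx=S,fy=S,interpolation=cv2.INTER_CUBIC)[:590,:]
    h=im.copy()
    k=48
    for y in(-12,12):
        Q=np.array([[k+x,y,z] for x,z in((-15.5,70),(-15.5,84),(-5.5,84),(-5.5,70),(5.5,70),(5.5,79),(26,79),(26,70))])/1e3
        q=((proj(n,m2w(P,Q))-[c0,r0]+.5)*S).astype(int)
        cv2.polylines(h,[q.reshape(-1,1,2)],False,(0,0,255) if y<0 else (255,0,0),1)
    cv2.imwrite(f"pics/kp_{n}.png",h)
E
python3 kp.py
```

```text
(no output)
```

View pics/kp_side.png

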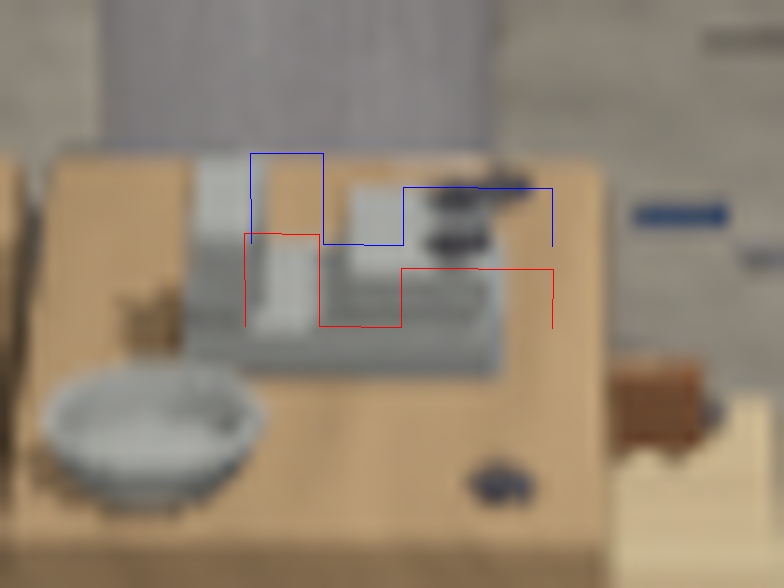

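View pics/kp_top.png

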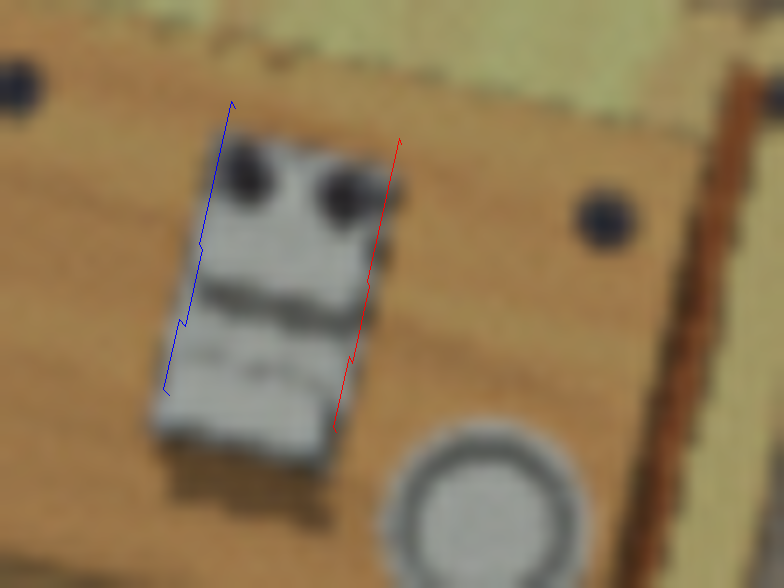

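```bash
cat >> h.py <<'E'
from scipy.spatial.transform import Rotation as Ro
P=np.load("pose.npy") if __import__("os").path.exists("pose.npy") else None
def quat(sign=1,tilt=0.):
    R,_=T(P); y=sign*R[:,1]; z=R@np.array([np.sin(tilt),0,-np.cos(tilt)]); x=np.cross(y,z)
    q=Ro.from_matrix(np.c_[x,y,z]).as_quat(); return np.r_[q[3],q[:3]]
def W(x,z,y=0): return m2w(P,[x/1e3,y/1e3,z/1e3])[0]
def mf(arm):
    s=arm.state();R,t=T(P); return ((s["ee_pos"]-t)@R*1e3).round(2),(s["contact_force"]@R).round(2),round(s["time_s"],2),round(float(s["grip_width"]),4)
E
python3 - <<'E'
from rig import arm,fingers,optics
from h import *
k=kin(1.493,-1.164); r=k[2]*1e3
print(r)
best=min((q for q in(quat(1),quat(-1)) if arm.solve_ik(W(r[0],r[2]+40),q) is not None),key=lambda q:np.abs(arm.solve_ik(W(r[0],r[2]+40),q)-arm.state()["joint_pos"]).max())
print(best,arm.solve_ik(W(r[0],r[2]+40),best)); np.save("q.npy",best)
for x,z in((r[0],r[2]-12),(60,95),(60,80),(30,90)): print(arm.solve_ik(W(x,z),best))
fingers.gripper_to(.045)
arm.move_ptp(W(r[0],r[2]+40),best); print(mf(arm))
for n in("side","top"): cv2.imwrite(f"pics/{n}1.png",optics.capture(n)["color"])
a=cv2.imread("pics/side1.png")[75:225,130:330];cv2.imwrite("pics/side1c.png",cv2.resize(a,None,fx=4,fy=4,interpolation=cv2.INTER_CUBIC))
a=cv2.imread("pics/top1.png")[195:345,170:370];cv2.imwrite("pics/top1c.png",cv2.resize(a,None,fx=4,fy=4,interpolation=cv2.INTER_CUBIC))
print(proj("side",W(r[0],r[2]+40)),proj("side",W(r[0],r[2])))
E
```

```text
[-30.90056103   0.         194.38108859]
[0.         0.11959225 0.99282309 0.        ] [ 9.42430099e-02  2.25546807e-01  1.69786234e+00 -4.44089210e-16
  1.21818351e+00 -1.23679497e+00]
[ 9.42430099e-02  2.83040202e-01  1.76312459e+00 -4.44089210e-16
  1.09542787e+00 -1.23679497e+00]
[ 4.36905039e-02  4.97504528e-01  1.66783712e+00 -4.44089210e-16
  9.76251005e-01 -1.28734748e+00]
[ 4.36905039e-02  5.17407999e-01  1.67916258e+00 -4.44089210e-16
  9.45022071e-01 -1.28734748e+00]
[ 5.86796531e-02  4.72661689e-01  1.73443819e+00 -4.44089210e-16
  9.34492770e-01 -1.27235833e+00]
(array([-31.15,   0.68, 234.39]), array([-0.23, -0.16,  0.1 ]), 2.42, 0.0452)
[[205.48772114 131.8864859 ]] [[206.37292295 153.24591297]]
```

View pics/side1c.png

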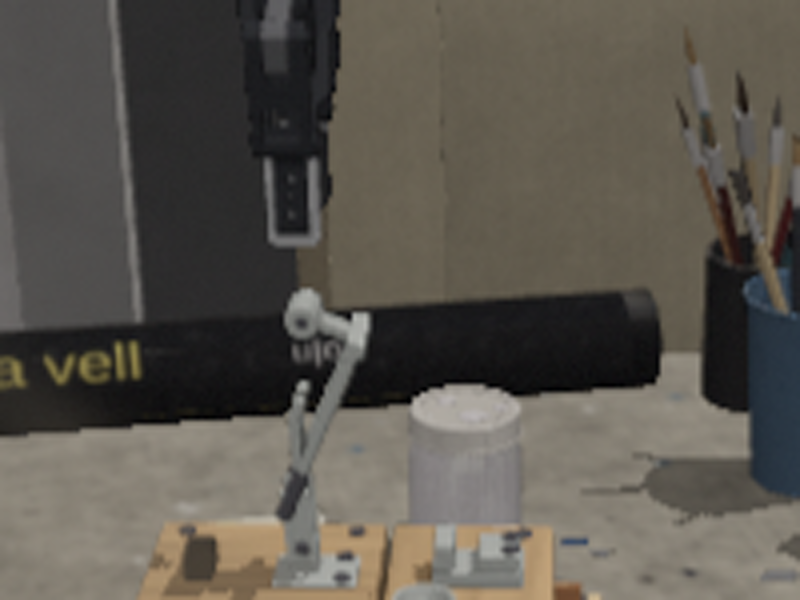

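View pics/top1c.png

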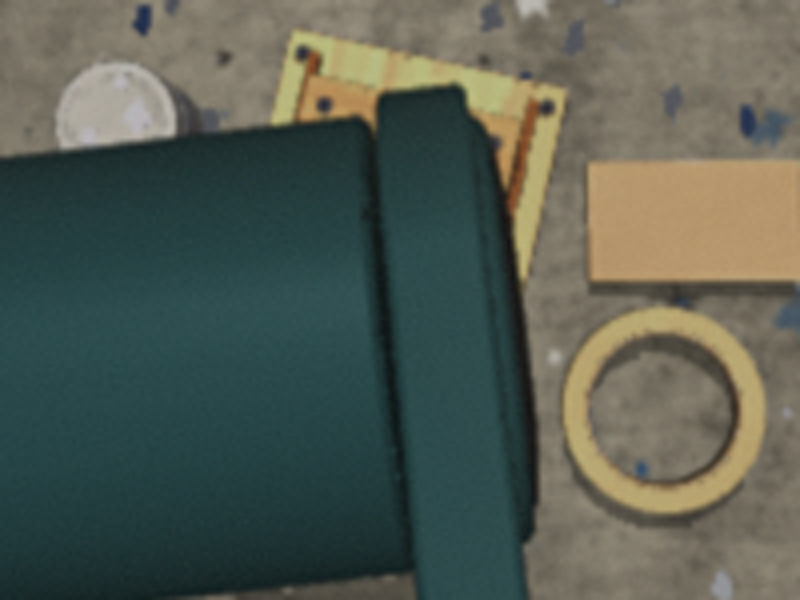

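```bash
python3 - <<'E'
from h import *
for y in(-23,-30,-37): print(y,proj("side",W(-31.15,234.4,y)))
print(proj("side",W(-30.9,194.4,-12)))
print(proj("top",W(-30.9,202,-12)),proj("top",W(-30.9,202,12)),"bar",proj("top",W(-7,184,-19)),proj("top",W(-7,184,19)))
E
python3 -c "
import cv2
a=cv2.imread('pics/top0.png')[250:292,240:296];cv2.imwrite('pics/latch.png',cv2.resize(a,None,fx=14,fy=14,interpolation=cv2.INTER_CUBIC))"
```

```text
-23 [[204.02892494 136.16356457]]
-30 [[203.6159588  137.50951997]]
-37 [[203.19696684 138.87511493]]
[[205.71981357 155.65950373]]
[[262.33496625 278.80896285]] [[248.18012916 275.6038182 ]] bar [[270.12380827 265.56261079]] [[248.31864915 260.66636162]]
```

View pics/latch.png

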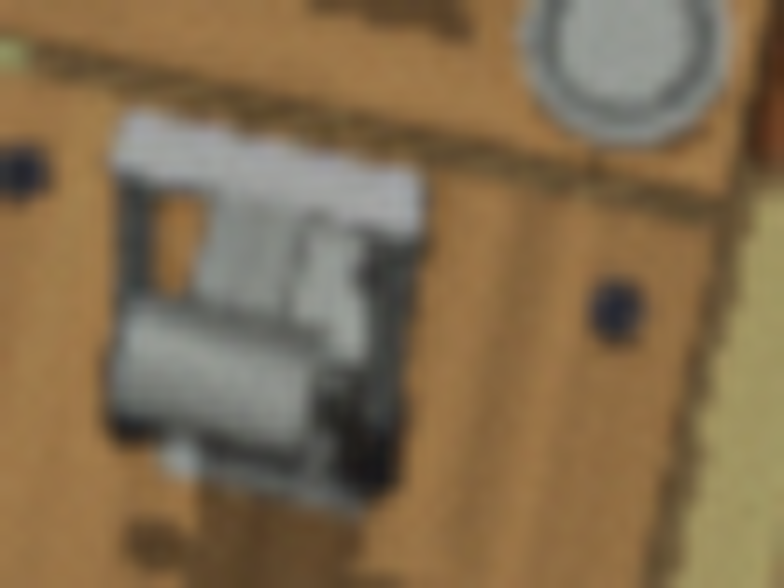

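```bash
python3 - <<'E'
from rig import arm,fingers,optics
from h import *
print(arm.movel(W(-31,183),velocity=.05,stop_force=6)); arm.hold(.3); print(mf(arm))
cv2.imwrite("pics/side2.png",optics.capture("side")["color"])
a=cv2.imread("pics/side2.png")[95:245,130:330];cv2.imwrite("pics/side2c.png",cv2.resize(a,None,fx=4,fy=4,interpolation=cv2.INTER_CUBIC))
E
```

```text
False
(array([-3.089e+01,  3.000e-02,  1.832e+02]), array([ 0.06, -0.24, -0.12]), 3.99, 0.0446)
```

View pics/side2c.png

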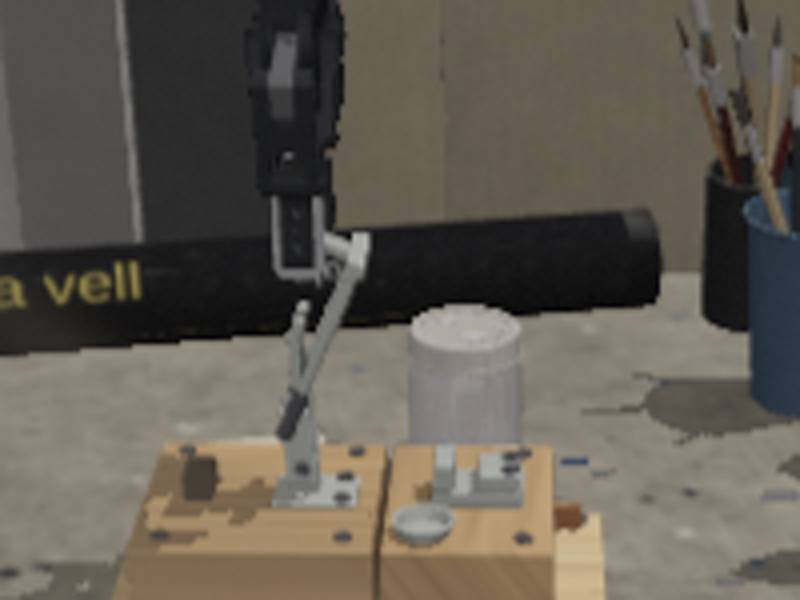

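```bash
python3 - <<'E'
from rig import arm,fingers,optics
from h import *
fingers.gripper_to(.0); arm.hold(.3); print(mf(arm))
cv2.imwrite("pics/side3.png",optics.capture("side")["color"])
a=cv2.imread("pics/side3.png")[95:245,130:330];cv2.imwrite("pics/side3c.png",cv2.resize(a,None,fx=4,fy=4,interpolation=cv2.INTER_CUBIC))
E
```

```text
(array([-30.59,   0.52, 183.29]), array([1.32, 4.81, 3.22]), 4.66, 0.0226)
```

View pics/side3c.png

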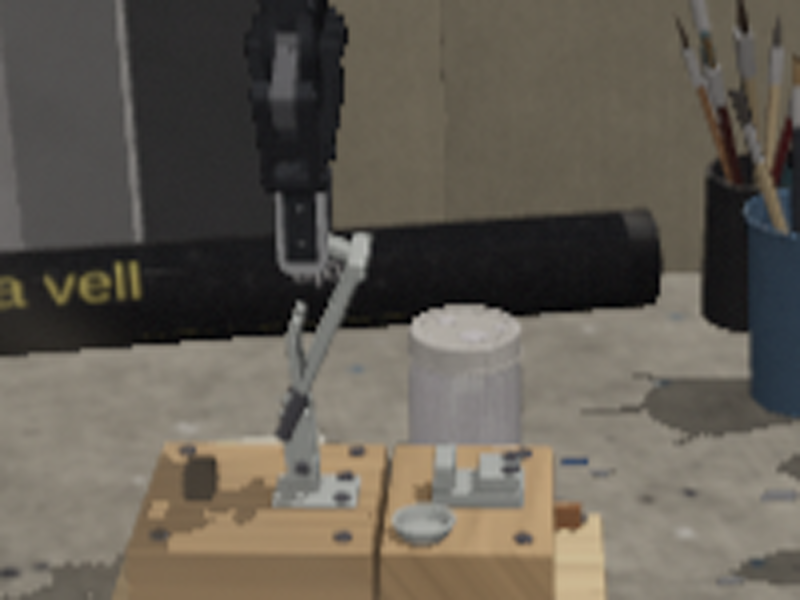

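```bash
cat >> h.py <<'E'
def ik(bx,bz,st=0):
    f=lambda q:(kin(q[0],q[1],st)[1][[0,2]]*1e3-[bx,bz])
    r=least_squares(f,[1.5,.3],bounds=([.7,-.6],[2.4,1.2])); return r.x if r.cost<1e-6 else None
def rol(a,s,st=0): return kin(a,s,st)[2][[0,2]]*1e3
OFF=np.array([-.3,11.1]) # roller minus TCP
E
python3 - <<'E'
from h import *
for b in((57,95),(57,83),(50,83),(40,83),(40,74)):
    q=ik(*b); print(b,q, None if q is None else rol(*q))
# tcp path
q1=ik(57,95)
for t in np.linspace(0,1,9): print(rol(*(np.array([1.493,-1.164])*(1-t)+q1*t)).round(1))
E
```

```text
(57, 95) [1.99848255 0.09756945] [ 59.53278274 120.87634077]
(57, 83) [2.08774778 0.23011107] [ 62.93022722 108.31466779]
(50, 83) [1.77428443 0.23901268] [ 56.15533072 108.26087694]
(40, 83) [1.25560089 0.19993572] [ 45.16376463 108.482063  ]
(40, 74) [1.40070264 0.32285103] [48.24906098 98.6567028 ]
[-30.9 194.4]
[-15.3 191.9]
[ -0.4 187.1]
[ 13.6 180.2]
[ 26.4 171.3]
[ 37.6 160.6]
[ 47.  148.5]
[ 54.3 135.1]
[ 59.5 120.9]
```

```bash
python3 - <<'E'
from rig import arm,fingers,optics
from h import *
q1=ik(57,95)
for t in np.linspace(0,1,9)[1:]:
    r=rol(*(np.array([1.493,-1.164])*(1-t)+q1*t))-OFF
    s=arm.movel(W(r[0],r[1],.8),velocity=.06,stop_force=12)
    print(mf(arm),s)
    if s: break
arm.hold(.2);print(mf(arm))
cv2.imwrite("pics/side4.png",optics.capture("side")["color"])
a=cv2.imread("pics/side4.png")[125:275,130:330];cv2.imwrite("pics/side4c.png",cv2.resize(a,None,fx=4,fy=4,interpolation=cv2.INTER_CUBIC))
E
```

```text
(array([-15.28,   0.69, 180.26]), array([0.32, 4.9 , 0.58]), 5.12, 0.0223) False
(array([-9.000e-02,  6.800e-01,  1.756e+02]), array([-0.88,  4.34, -1.2 ]), 5.53, 0.0223) False
(array([ 14.11,   0.71, 168.76]), array([-0.24,  4.05, -0.79]), 5.94, 0.0223) False
(array([ 26.97,   0.74, 159.89]), array([-0.48,  3.76, -1.83]), 6.35, 0.0223) False
(array([ 38.16,   0.77, 149.2 ]), array([ 0.74,  2.54, -0.46]), 6.76, 0.0221) False
(array([ 47.44,   0.78, 136.97]), array([ 0.2 ,  3.1 , -0.21]), 7.17, 0.0222) False
(array([ 54.78,   0.81, 123.61]), array([ 0.14,  2.97, -1.16]), 7.58, 0.0225) False
(array([ 59.96,   0.81, 109.36]), array([1.17, 4.05, 0.31]), 7.97, 0.0224) False
(array([ 59.85,   0.83, 109.95]), array([ 1.26,  3.11, -0.13]), 8.18, 0.0223)
```

View pics/side4c.png

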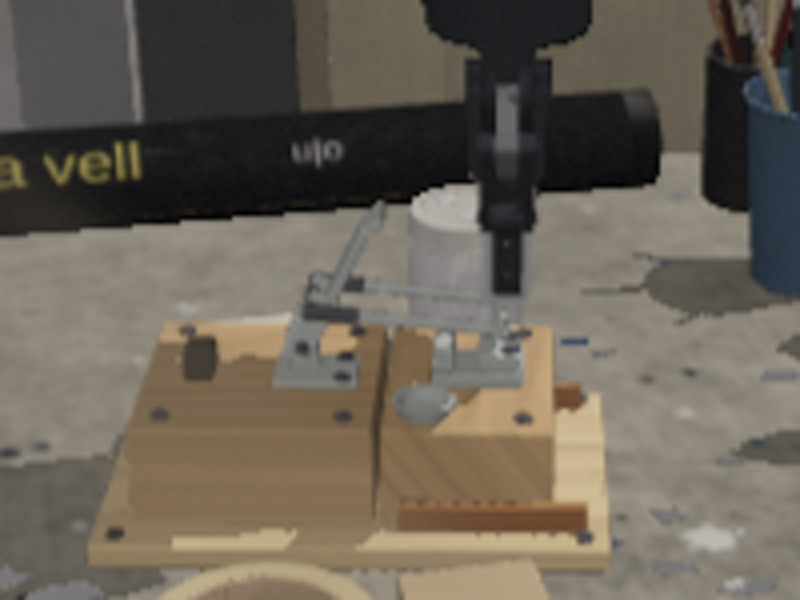

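```bash
python3 - <<'E'
from rig import arm,fingers,optics
from h import *
for z in (89,78):
    r=rol(*ik(57,z))-OFF
    s=arm.movel(W(r[0],r[1],1.2),velocity=.015,stop_force=3)
    print(z,mf(arm),s)
    if s: break
arm.hold(.2);print(mf(arm))
cv2.imwrite("pics/side5.png",optics.capture("side")["color"])
a=cv2.imread("pics/side5.png")[165:240,200:300];cv2.imwrite("pics/side5c.png",cv2.resize(a,None,fx=8,fy=8,interpolation=cv2.INTER_CUBIC))
E
```

```text
89 (array([ 61.28,   1.01, 103.33]), array([-0.78,  2.02, -0.06]), 8.81, 0.0223) False
78 (array([63.3 ,  1.24, 97.25]), array([-0.92,  0.01,  5.2 ]), 9.33, 0.0224) True
(array([63.31,  1.22, 97.26]), array([-0.03,  0.44,  4.99]), 9.53, 0.0224)
```

View pics/side5c.png

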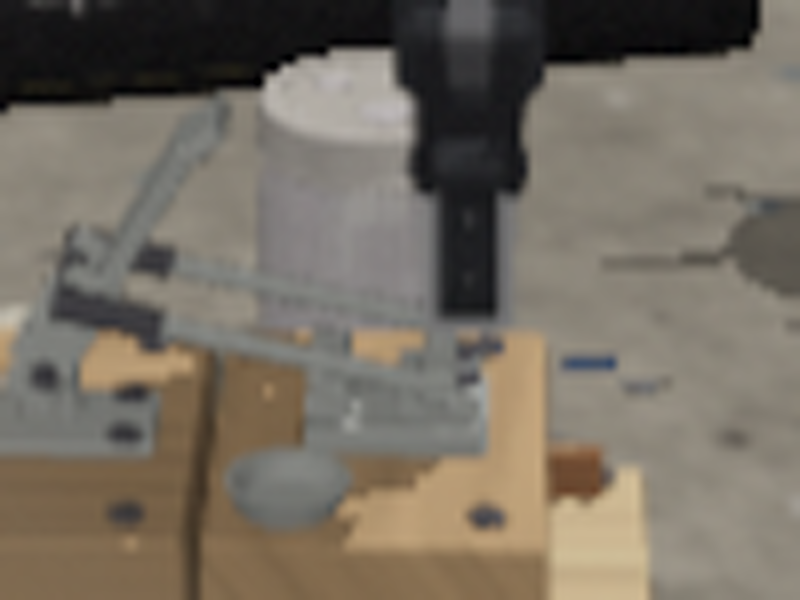

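```bash
python3 - <<'E'
from rig import arm,fingers,optics
from h import *
def go(bx,bz,v=.015,sf=None):
    r=rol(*ik(bx,bz))-OFF; return arm.movel(W(r[0],r[1],1.6),velocity=v,stop_force=sf)
go(57,84.2); 
for x in np.arange(55,35,-1.5):
    s=go(x,84.2,.02,3.); print(round(x,1),*mf(arm)[:3],s)
    f=mf(arm)[1]
    if s or f[0]>3: break
arm.hold(.1)
cv2.imwrite("pics/side6.png",optics.capture("side")["color"])
a=cv2.imread("pics/side6.png")[165:240,200:300];cv2.imwrite("pics/side6c.png",cv2.resize(a,None,fx=8,fy=8,interpolation=cv2.INTER_CUBIC))
E
```

```text
55.0 [61.74  1.53 98.6 ] [2.27 0.16 0.03] 10.12 False
53.5 [59.85  1.56 98.58] [ 2.44 -0.32 -0.31] 10.37 False
52.0 [57.84  1.56 98.4 ] [ 2.33 -1.09 -0.1 ] 10.62 False
50.5 [56.23  1.55 98.39] [ 1.84 -0.51  0.68] 10.87 False
49.0 [54.71  1.58 98.38] [ 1.33 -0.58 -0.58] 11.12 False
47.5 [53.19  1.59 98.42] [ 1.07 -0.9   0.18] 11.37 False
46.0 [51.63  1.6  98.44] [ 2.12 -0.37  0.14] 11.62 False
44.5 [49.99  1.54 98.46] [ 1.61 -0.62  0.42] 11.87 False
43.0 [48.28  1.59 98.51] [ 1.2  -0.1  -0.65] 12.12 False
41.5 [46.55  1.58 98.55] [ 0.56 -0.06  0.09] 12.37 False
40.0 [44.95  1.61 98.71] [ 1.71  0.11 -0.21] 12.62 False
38.5 [43.81  1.67 98.97] [ 3.83 -0.26 -0.12] 12.87 False
```

View pics/side6c.png

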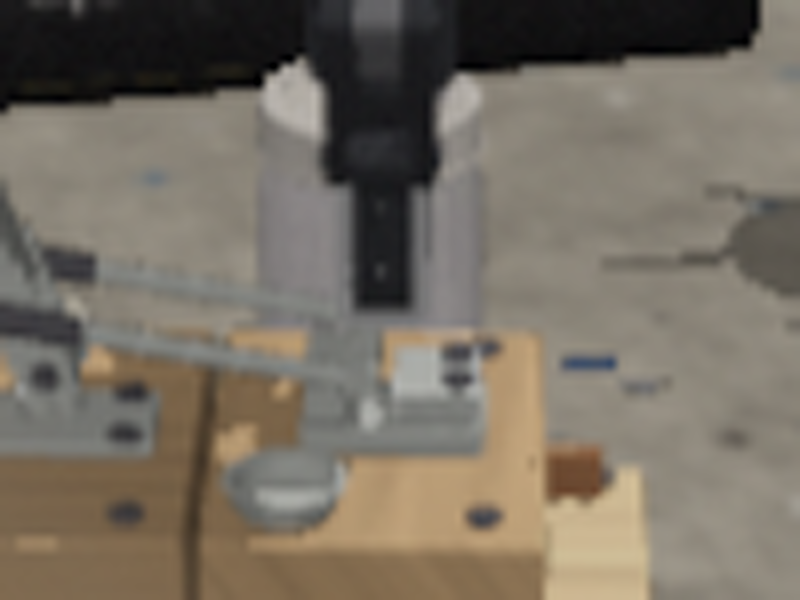

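```bash
python3 - <<'E'
from rig import arm,fingers,optics
from h import *
def go(bx,bz,v=.015,sf=None):
    r=rol(*ik(bx,bz))-OFF; return arm.movel(W(r[0],r[1],1.6),velocity=v,stop_force=sf)
go(40.8,84.2); print(mf(arm))
for z in (82.5,81,79.5,78,77,76,75,74.2,73.5):
    s=go(40.8,z,.015,5.); m=mf(arm); print(z,*m[:3],s)
    if s or m[1][2]>5: break
arm.hold(.1)
cv2.imwrite("pics/side7.png",optics.capture("side")["color"])
a=cv2.imread("pics/side7.png")[165:240,200:300];cv2.imwrite("pics/side7c.png",cv2.resize(a,None,fx=8,fy=8,interpolation=cv2.INTER_CUBIC))
E
```

```text
(array([44.5 ,  1.48, 97.99]), array([-1.06, -0.12,  0.38]), 13.36, 0.0224)
82.5 [45.65  1.49 96.34] [-2.    0.75 -0.19] 13.63 False
81 [46.6   1.53 94.94] [-2.68  0.99 -0.36] 13.9 False
79.5 [47.35  1.53 93.4 ] [-1.57 -0.83 -0.28] 14.17 False
78 [47.93  1.53 91.77] [-2.83  0.83 -0.71] 14.43 False
77 [48.41  1.59 90.76] [-2.69  0.92 -0.29] 14.68 False
76 [48.8   1.58 89.68] [-2.66  0.22 -0.49] 14.93 False
75 [49.17  1.61 88.61] [-2.88 -1.23  1.1 ] 15.18 False
74.2 [49.62  1.62 87.85] [-2.79 -0.74  0.72] 15.43 False
73.5 [50.07  1.66 87.64] [-3.13 -0.53  5.18] 15.68 False
```

View pics/side7c.png

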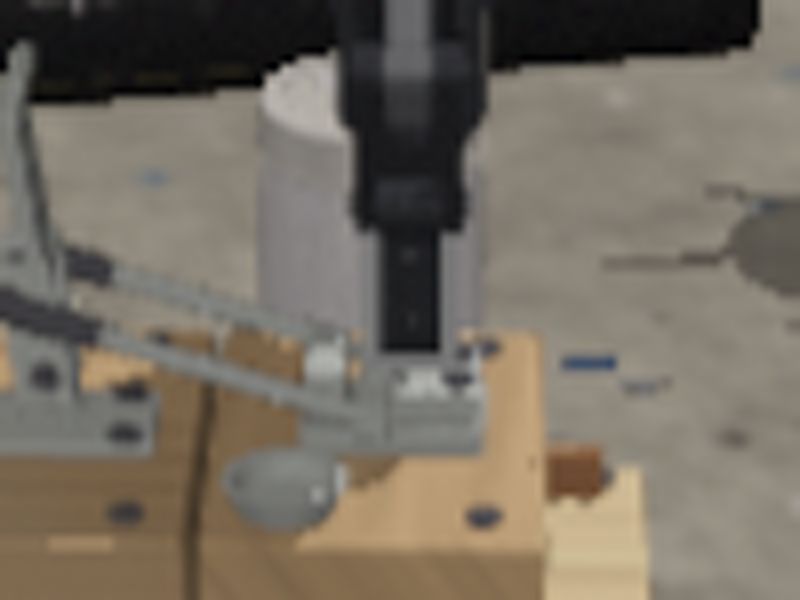

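```bash
python3 - <<'E'
from rig import arm,fingers,optics
from h import *
def go(bx,bz,v=.015,sf=None):
    r=rol(*ik(bx,bz))-OFF; return arm.movel(W(r[0],r[1],1.6),velocity=v,stop_force=sf)
for x in (40,39.3,38.6,38,37.4,36.8):
    s=go(x,73.9,.015,5.); m=mf(arm); print(x,*m[:3],s)
    if s or m[1][0]>4: break
arm.hold(.2); print(mf(arm))
cv2.imwrite("pics/side8.png",optics.capture("side")["color"])
a=cv2.imread("pics/side8.png")[165:240,200:300];cv2.imwrite("pics/side8c.png",cv2.resize(a,None,fx=8,fy=8,interpolation=cv2.INTER_CUBIC))
E
```

```text
40 [49.42  1.69 87.75] [-0.64 -0.46  1.62] 16.08 False
39.3 [48.81  1.72 87.78] [1.68 0.29 0.7 ] 16.33 False
38.6 [47.89  1.73 87.79] [ 3.31 -1.26  1.24] 16.58 False
38 [47.19  1.72 87.89] [ 4.88 -0.55  0.92] 16.83 False
(array([46.92,  1.72, 87.87]), array([ 4.14, -0.73,  2.94]), 17.03, 0.0224)
```

View pics/side8c.png

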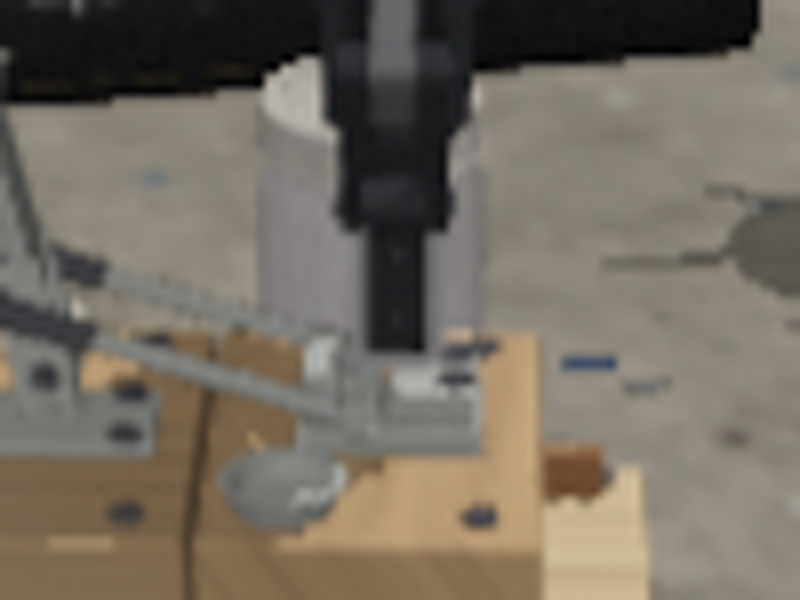

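```bash
python3 - <<'E'
from rig import arm,fingers,optics
from h import *
fingers.gripper_to(.045); print(mf(arm))
cv2.imwrite("pics/side9a.png",optics.capture("side")["color"])
p=mf(arm)[0]
print(arm.movel(W(p[0],p[2]+85,1),velocity=.1,stop_force=5)); print(mf(arm))
cv2.imwrite("pics/side9.png",optics.capture("side")["color"])
a=cv2.imread("pics/side9.png")[135:240,170:310];cv2.imwrite("pics/side9c.png",cv2.resize(a,None,fx=5.7,fy=5.7,interpolation=cv2.INTER_CUBIC))
E
```

```text
(array([44.81,  1.48, 86.99]), array([ 0.44, -0.06,  0.2 ]), 17.43, 0.0449)
False
(array([ 44.6 ,   0.82, 171.5 ]), array([-0.33, -0.59,  0.19]), 18.48, 0.0448)
```

View pics/side9c.png

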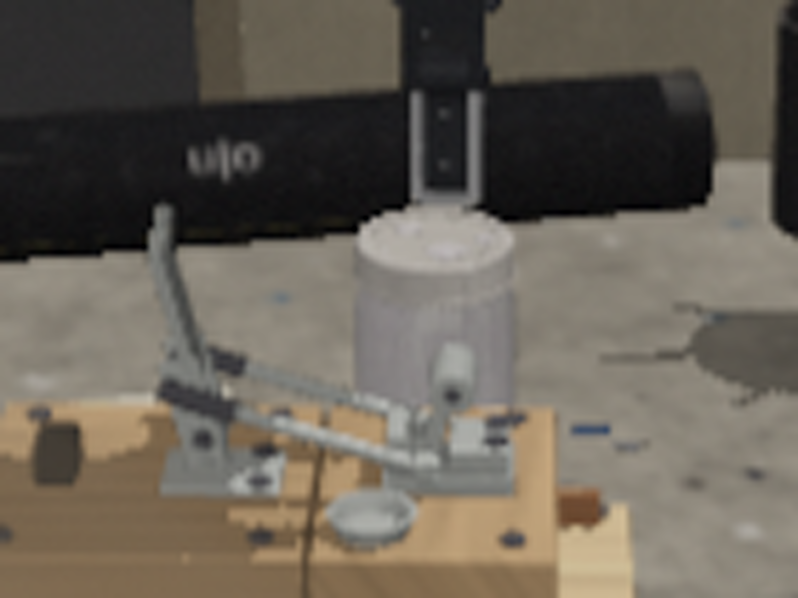

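```bash
python3 - <<'E'
from rig import arm,fingers,optics
from h import *
fingers.gripper_to(0); 
arm.movel(W(-8,141),velocity=.12); arm.hold(.1); print(mf(arm))
print(arm.movel(W(-50,141),velocity=.03,stop_force=2.5)); print(mf(arm))
cv2.imwrite("pics/side10.png",optics.capture("side")["color"])
a=cv2.imread("pics/side10.png")[135:240,170:310];cv2.imwrite("pics/side10c.png",cv2.resize(a,None,fx=5.7,fy=5.7,interpolation=cv2.INTER_CUBIC))
E
```

```text
(array([ -6.5 ,   0.31, 141.66]), array([ 0.43, -1.17, -0.7 ]), 19.79, -0.0002)
False
(array([-4.9830e+01,  2.0000e-02,  1.4104e+02]), array([ 0.53,  0.48, -0.41]), 21.34, 0.0004)
```

View pics/side10c.png

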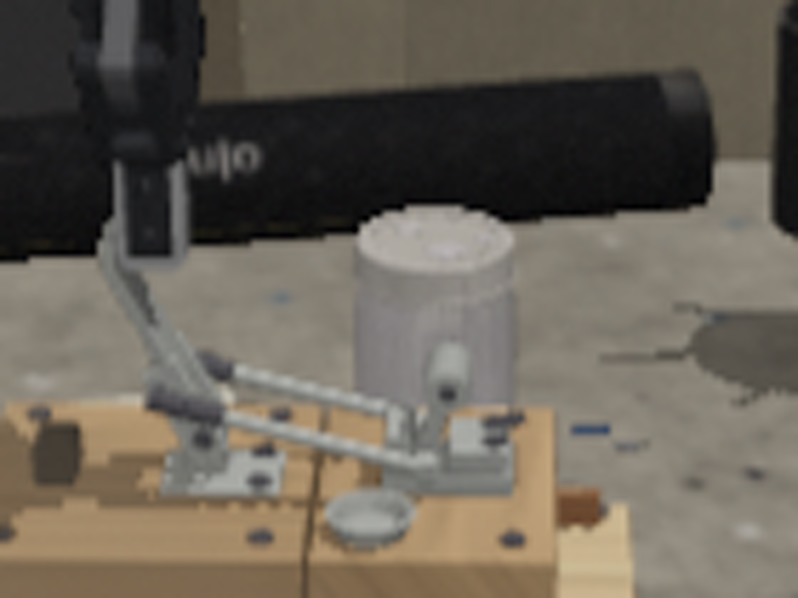

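```bash
python3 - <<'E'
from rig import arm,fingers,optics
from h import *
for a in np.arange(1.0,.29,-.1):
    c=PIV+rot(a,(-58,4.5)); 
    s=arm.movel(W(c[0]+11,c[1]),velocity=.03,stop_force=12); m=mf(arm); print(round(a,2),*m[:3],s)
    if s or np.linalg.norm(m[1])>15: break
cv2.imwrite("pics/side11.png",optics.capture("side")["color"])
a=cv2.imread("pics/side11.png")[135:240,170:310];cv2.imwrite("pics/side11c.png",cv2.resize(a,None,fx=5.7,fy=5.7,interpolation=cv2.INTER_CUBIC))
E
```

```text
1.0 [-52.23  -0.2  132.81] [-0.39  0.41 -0.02] 21.81 False
0.9 [-5.7120e+01 -1.2000e-01  1.3005e+02] [-0.58  0.58 -0.96] 22.15 False
0.8 [-6.1690e+01 -1.0000e-01  1.2654e+02] [ 0.42  0.23 -0.9 ] 22.49 False
0.7 [-65.98  -0.13 122.56] [-0.41  0.15  0.4 ] 22.83 False
0.6 [-69.81  -0.12 118.21] [-0.28  0.46 -0.37] 23.18 False
0.5 [-73.19  -0.13 113.5 ] [-0.84 -0.76 -0.14] 23.52 False
0.4 [-76.05  -0.12 108.47] [0.52 0.1  0.03] 23.86 False
0.3 [-7.845e+01 -1.000e-01  1.032e+02] [-0.2   0.35  0.36] 24.2 False
```

View pics/side11c.png

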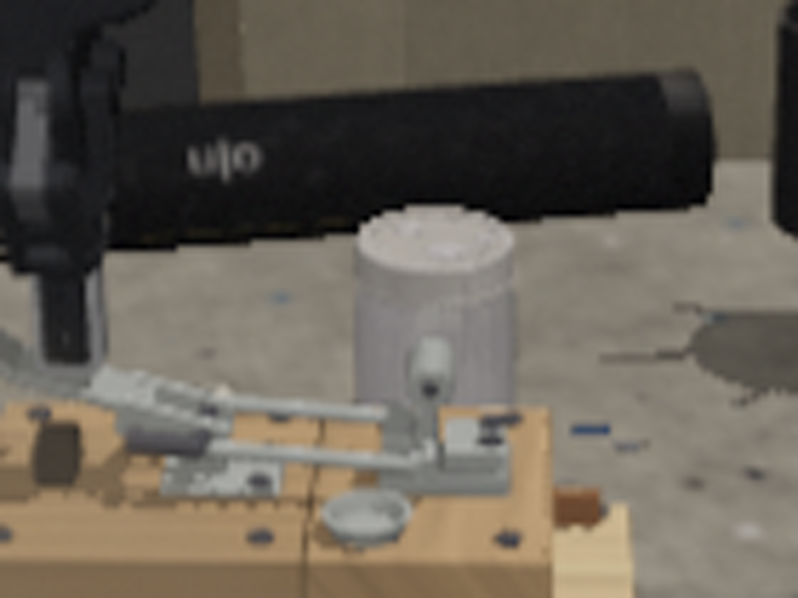

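```bash
python3 - <<'E'
from h import *
for n in(9,10,11):
    a=cv2.imread(f"pics/side{n}.png")[190:228,228:268];cv2.imwrite(f"pics/z{n}.png",cv2.resize(a,None,fx=10,fy=10,interpolation=cv2.INTER_CUBIC))
cv2.imwrite("pics/z.png",np.hstack([cv2.imread("pics/z9.png"),cv2.imread("pics/z11.png")]))
for x in (36,38,40): print(x,[proj("side",W(x,z,-19))[0].round(1).tolist() for z in(74,78,83)])
E
```

```text
36 [[243.7, 217.7], [243.7, 215.8], [243.7, 213.4]]
38 [[244.8, 217.7], [244.8, 215.8], [244.8, 213.4]]
40 [[245.9, 217.7], [245.9, 215.8], [245.9, 213.5]]
```

View pics/z.png

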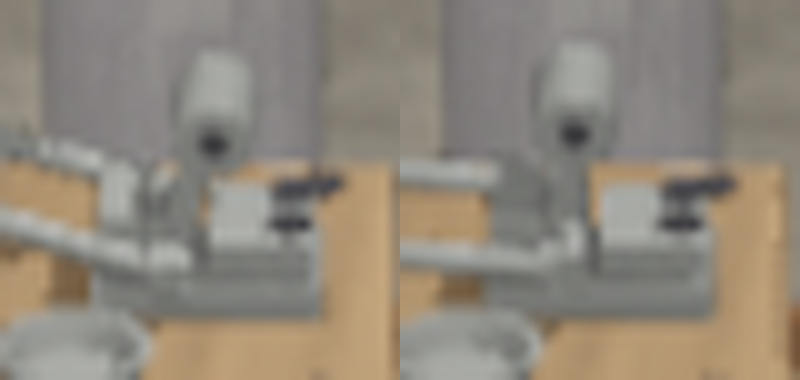

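```bash
python3 - <<'E'
from rig import arm,fingers,optics
from h import *
for a in (.2,.15,.1,.05,.02,-.01,-.03,-.05,-.07,-.09,-.11):
    c=PIV+rot(max(a,0),(-58,4.5)); z=c[1]+min(a,0)*55
    s=arm.movel(W(c[0]+11,z),velocity=.02,stop_force=15); m=mf(arm); print(round(a,2),*m[:3],s)
    if s or np.linalg.norm(m[1])>14: break
arm.hold(.2);print(mf(arm))
cv2.imwrite("pics/side12.png",optics.capture("side")["color"])
a=cv2.imread("pics/side12.png")[150:255,150:290];cv2.imwrite("pics/side12c.png",cv2.resize(a,None,fx=5.7,fy=5.7,interpolation=cv2.INTER_CUBIC))
E
```

```text
0.2 [-8.014e+01 -8.000e-02  9.777e+01] [ 0.29 -0.27 -0.44] 24.69 False
0.15 [-8.082e+01 -5.000e-02  9.499e+01] [-0.07  0.37 -0.78] 24.98 False
0.1 [-8.143e+01 -7.000e-02  9.210e+01] [-0.6  -0.44  0.44] 25.27 False
0.05 [-8.190e+01 -6.000e-02  8.923e+01] [-0.85 -0.67 -0.32] 25.57 False
0.02 [-8.199e+01 -2.000e-02  8.755e+01] [0.34 0.62 0.33] 25.82 False
-0.01 [-81.68   0.11  86.47] [-0.68 -0.4   6.89] 26.07 False
-0.03 [-81.66   0.15  86.29] [-4.54 -2.04 19.24] 26.32 False
(array([-81.65,   0.16,  86.3 ]), array([-3.4 , -1.39, 19.72]), 26.52, -0.0001)
```

View pics/side12c.png

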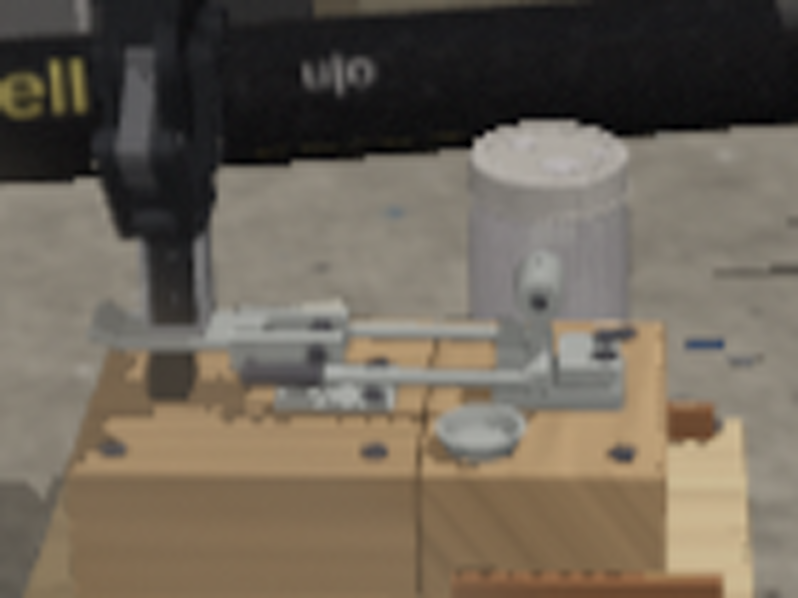

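```bash
python3 - <<'E'
from rig import arm,fingers,optics
from h import *
arm.movel(W(-81.7,130),velocity=.05); arm.movel(W(-110,240),velocity=.15)
arm.goto_joints([1.054,.359,1.51,0,1.272,-.115]); print(mf(arm))
for n in("side","top"): cv2.imwrite(f"pics/{n}13.png",optics.capture(n)["color"])
a=cv2.imread("pics/side13.png")[150:255,150:290];cv2.imwrite("pics/side13c.png",cv2.resize(a,None,fx=5.7,fy=5.7,interpolation=cv2.INTER_CUBIC))
a=cv2.imread("pics/top13.png")[215:320,215:325];cv2.imwrite("pics/top13c.png",cv2.resize(a,None,fx=5.7,fy=5.7,interpolation=cv2.INTER_CUBIC)[:598])
cv2.imwrite("pics/top13d.png",cv2.absdiff(cv2.imread("pics/top13.png"),cv2.imread("pics/top0.png")))
E
```

```text
(array([-387.45,  361.44,  231.14]), array([1.04, 0.5 , 0.36]), 30.2, 0.0002)
```

View pics/side13c.png

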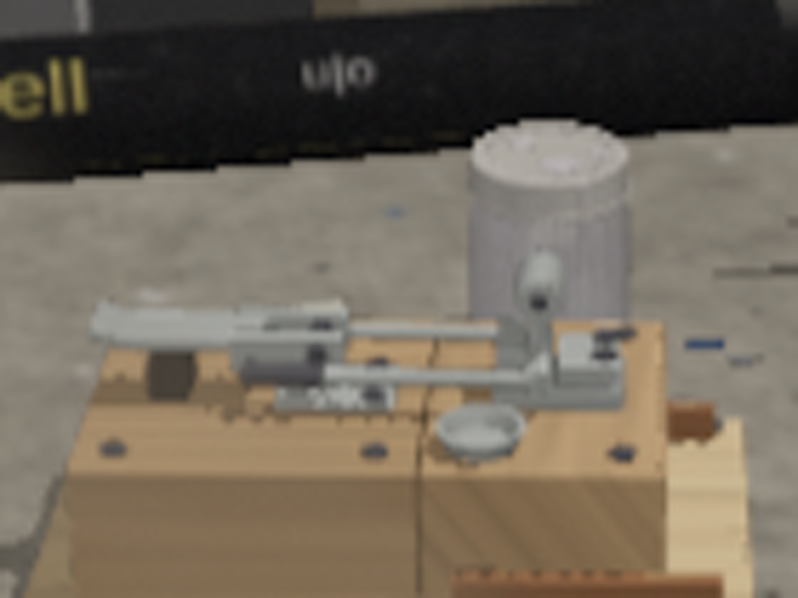

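View pics/top13c.png

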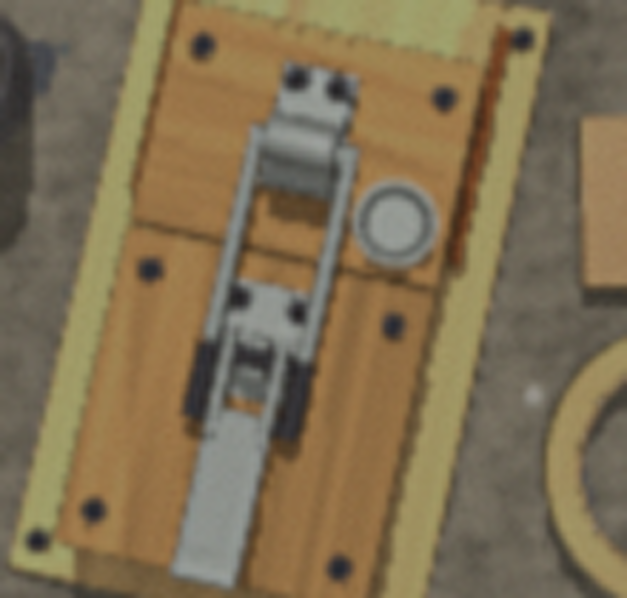

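View pics/top13d.png

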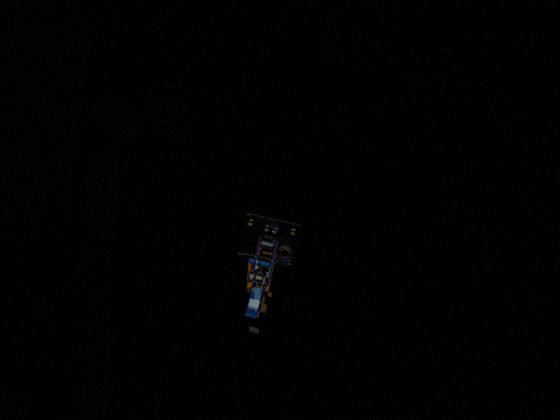

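```bash
python3 - <<'E'
from h import *
ims=[]
for n in("9","13"):
    a=cv2.imread(f"pics/side{n}.png")[185:229,225:269];ims.append(cv2.resize(a,None,fx=9,fy=9,interpolation=cv2.INTER_CUBIC))
cv2.imwrite("pics/cmp.png",np.hstack(ims))
# predicted roller near-end centre/ bar near end, side view, for seated before & for z hypotheses after
def pr(bx,bz,s): 
    b=np.array([bx,bz]); r=b+26*np.array([np.sin(s),np.cos(s)])
    return proj("side",W(r[0],r[1],-12))[0].round(2),proj("side",W(b[0],b[1],-19))[0].round(2)
print("before",pr(39,74,.32))
for z in(74.9,76,77.5,79): print(z,pr(36,z,np.arcsin((76.6-z)/92)))
E
```

```text
before (array([249.8 , 204.29]), array([245.35, 217.7 ]))
74.9 (array([244.04, 203.17]), array([243.75, 217.27]))
76 (array([243.87, 202.64]), array([243.74, 216.75]))
77.5 (array([243.64, 201.92]), array([243.74, 216.04]))
79 (array([243.41, 201.2 ]), array([243.73, 215.33]))
```

View pics/cmp.png

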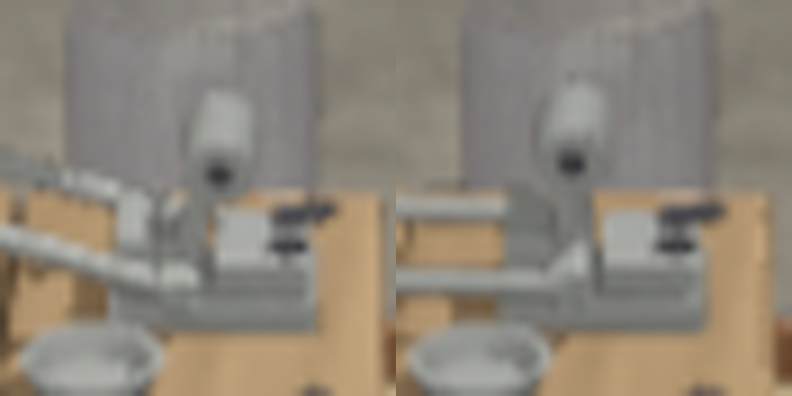

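```bash
python3 - <<'E'
from rig import arm,job
print(job.hand_in())
E
```

```text
the job is handed in; nothing more can be done
None
```

The latch is closed, the seam is drawn tight, and I handed the job in at about 30 s of robot time. The hand-in gives no verdict, so the checks below are my own.

**What I did:**
1. I gripped the roller and set the bar down on the keeper's land.
2. I drew it back until it met the lip, which sat about 6 mm nearer than nominal.
3. I lowered the bar to the slot floor and pulled it against the lip.
4. I let go, then pushed the lever over with closed fingers until it sat on its rest.

**Forces:** The wrist force changed by no more than about 5 N while hooking the loop. It reached about 20 N (vertical) when pressing the lever shut. These are wrist readings; I could not measure the contact forces directly.

**Last checks:**
- **Lever:** it lay level and stayed shut after the fingers left. The finger height when pressed was 86.3 mm, against 86.5 mm expected.
- **Bar:** it is in the slot behind the lip at roughly x 37 and z 75 mm of the mould frame. That puts the loop stretch at 4–5 mm, worked out from geometry rather than measured.
- **Seam:** it shows only as a hairline in the top view.
- **Surroundings:** the before-and-after top pictures differ only at the mould, so nothing around it moved. The arm is back at its start pose, touching nothing.

**Disagreement:** the bar's near end appears 1–2 pixels higher in the side view than the fitted pose predicts. It showed the same offset while the bar was known to be on the slot floor, so I put it down to calibration. The change in the roller's position also agrees with a seated bar.

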